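Stow the oil tin behind the sliding guard door

ROBOT

A 7-joint arm with a two-finger parallel gripper is mounted at the origin on the work surface. World frame = base frame: x ahead of the robot, y to its left, z up, the work surface at z = 0. Lengths are in mm, angles in rad, forces in N, time in s.
With the tool pointing down it reaches from about 425 to 1025 mm from the base axis. Payload 3.6 kg.
Tool frame: the origin (TCP) lies at the very end of the fingers, on their centre line; the grasp point (between the pads) lies hold_point_z behind it (hold_point_z is the distance from the TCP to the grasp point, in mm); y points along the fingers, z is the direction in which the jaws open and shut, and the axes are right-handed (so a half turn about y gives the same grasp; the last joint's range is limited). The gripper opens to 85 mm and grips with 20 to 120 N. Pads are 22 mm wide; open, the fingers measure 114 mm over their backs; the gripper's body (76 mm by 85 mm) begins 54 mm behind the grasp point. The pads swing forward as they close: fully open they stand 13 mm farther back than shut.
Start: joints at [-1.385, 0.591, 0.048, 1.609, -0.033, 0.943, -0.034], TCP at [200.214, 696.81, 231.302] pointing down, gripper open.
Joint ranges: [-2.69, 2.69], [-0.47, 2.24], [-1.27, 1.36], [0.19, 2.51], [-1.53, 4.68], [0.08, 2.07], [-3.09, 3.09]. Speed limits (rad/s): [2.57, 2.57, 3.14, 3.14, 3.14, 3.14, 3.14].

INTERFACE

Orientations are given as a unit quaternion [x, y, z, w].
In Python, from station import * gives the robot as it stands.
- The arm moves only by the tool carry_out, never from a script. Its argument "deltas" is text: rows parted by semicolons, each of 7 numbers parted by spaces: the shift along the tool's x, y, z in m, then the turn, a rotation vector about the tool's x, y, z in degrees, then the closure, from 0 (fully open) to 1 (shut). A call has 1 to 8 rows; each row shifts and turns the pose as measured when the row begins, along the tool's axes as they then stand; what a row does not reach is not made up. A row lasts 1/8 s, in which the tool goes at most 62.5 mm and 10.7 degrees, less where a joint would pass 70% of its speed; a pose out of reach is approached as far as the arm can. A call with a gripper value outside its range is refused whole. The fingers move at their own pace and stop on an object; the grip force is fixed at half the most. Time passes only in rows, so rows that do not move let the fingers close. It gives the time, the measured TCP pose, the force and the opening at its end, in the units of the state.
- state(): the state, without advancing time (a new reading comes with each control period).
- get_image(name): name is "scene" or "top"; returns a dict with "frame" (420x560x3 uint8, red, green, blue), "vfov" (degrees; the focal length in pixels is half the picture's height over the tangent of half this angle, whatever the lens; pixels are square), "cx", "cy" (the principal point, pixels), "rvec" (rotation vector, rad) and "tvec" (3), from world to camera coordinates, as OpenCV has them. Camera axes: x right, y down, z forward; pixel columns grow to the right and rows downward; lengths in mm; the calibration is good to about 2 mm. A picture is of the moment at which its call begins. There is no depth.
- close_job(): hands the job in, once; it reports no verdict.
The state is a dict: "t": time; "joint_pos": joint angles; "qd": joint speeds; "joint_efforts": joint torques, N m; "tcp_pos": TCP position; "ee_rot": TCP orientation; "contact_force": force on the tool from outside, world axes, zero at the start; "moment": the same for the moment, N m; "finger_gap": finger opening in mm.
Only numpy, scipy, OpenCV 4.12 (cv2) and the standard library are available. Lean on these libraries where they do the work, as an engineer would, in place of code of your own. Each camera call takes 0.05 s, during which the arm holds its last target. There are 200 camera calls.

TASK

Slide the guard door of the green steel chest fully open, take the dark red oil tin out of its wooden stand and lower it gently, upright, to the floor of the chest's well without letting it drop. Then slide the guard door fully shut over it and let go, keeping the tin upright throughout and leaving the reel, the brass spout cover and the two black knobs where they are.

Things in the scene. Friction and masses are not known exactly. Their poses are not given: they have to be found in the camera images.
- chest: Green steel chest fixed to the cart (place and yaw change); origin on the cart top under the well's centre, z up, x across it, y along the door track. 90 mm wide (x -45 to 45 mm), from y = -78 to 236 mm, its rim 118 mm above the cart. From y = 74 mm on it is a solid deck onto which the door slides. Two 6 mm track strips on the long outer edges rise to 128 mm.
- well (a point): Centre of the floor of the chest's well, 20 mm above the cart top; axes as the chest's. The well is open only at the top: 54 mm wide along x, 140 mm long along y, 98 mm deep. The tin fits only with its own x along the well's y (either way round), and there it has to be held by its narrow faces: fingers find no room beside the broad ones.
- door (a joint): Position of the aluminium guard door along the chest's +y, m: 0 fully shut over the well (at its stop), 0.152 fully open (at its stop). It starts a little ajar, stays where it is left and slides with about 2.5 N of friction. A flat plate 76 x 156 x 5 mm (x, y, z), its underside 120 mm above the cart.
- door_grip (a point): Centre of the black grip bar on the middle of the guard door, 158 mm above the cart top; axes as the chest's; moves with the door. The bar is 70 mm long along x, 12 mm thick along y, 14 mm high, with 26 mm free under it between two 10 mm posts at x = -30 and 30 mm. Pinch it from above across y.
- tin: Dark red rectangular tin with thin brass bands, loose, 0.28 to 0.56 kg; origin at the centre of its underside, z up. 60 mm along its x, 44 mm along its y, 90 mm high. The flat 4 mm brass screw cap on top gives no hold. Starts upright in the stand, free to be held only by its broad faces (44 mm apart); for the well it is stood on the cart and taken again by its narrow faces (60 mm apart).
- stand: Wooden stand fixed to the cart (place and yaw change), origin at the centre of its underside. A base 88 x 60 x 12 mm (x, y, z) on which the tin stands, and at its x ends two cheeks 10 mm thick, 60 mm wide, 68 mm apart inside, reaching 106 mm above the cart (4 mm over the tin's top). Open at both y sides and the top; the tin's axes are about parallel to the stand's.
- reel: Bystander: ribbed aluminium film reel lying flat, 150 mm across, 35 mm high; origin under its centre. Loose.
- spout_cover: Bystander: brass cone-shaped spout cover, 64 mm across at the foot, 85 mm high; origin under its centre. Loose.
- knob_a: Bystander: black bakelite knob, 60 mm across, 40 mm high; origin under its centre. Loose, beyond the work.
- knob_b: Bystander: black bakelite knob like the other, 60 mm across, 40 mm high; loose, between the robot's base and the work.
Not all that is in view belongs to the job. What is shaped like the tin but blue or white is not meant.

How it is judged:
By the outcome, as a careful person would: the job done as asked, in the order asked, and still so for the second after the job is handed in, with the robot touching nothing.
It also fails if it takes over 72 s, if anything falls off the work surface, if the arm or the gripper's body presses on something with over 40 N, if the wrist force passes 120 N, or if a joint passes its speed limit or range.

## Working session

There is one attempt and no reset: what is moved stays moved. The work goes in short steps, Python scripts to look and compute and a tool call to move; the robot and the scene stay as the last step left them, time stands still between calls to the robot, and variables do not carry over. Pictures are saved under pics/ and viewed, about 8 in all and at most 12, crops included, and the job is handed in when it is done.

Besides the shell and the picture viewer there is one more tool, called after "Request:" as a command line: name --argument value ..., lists and objects as JSON in quotes. carry_out: Moves the arm, as the interface text tells. Its arguments: {"type":"object","properties":{"deltas":{"type":"string"}},"required":["deltas"]}

```bash
mkdir -p pics; ls; python3 - <<'E'
from station import *
import cv2,pickle
print(state())
for n in("scene","top"):
    g=get_image(n); pickle.dump(g,open(f"pics/{n}0.pkl","wb"))
    print(n,g["vfov"],g["cx"],g["cy"],g["rvec"],g["tvec"])
    cv2.imwrite(f"pics/{n}0.png",cv2.resize(g["frame"][:,:,::-1],(800,600),interpolation=cv2.INTER_CUBIC))
E
```

```text
pics
{'t': 0.0, 'joint_pos': array([-1.38452472,  0.59210071,  0.04828031,  1.60983427, -0.03329672,
        0.94263379, -0.03370206]), 'qd': array([-8.93398898e-05, -2.26296697e-04, -1.04536256e-03, -2.47925031e-03,
       -5.21075431e-04, -7.34817760e-04,  5.93230697e-04]), 'joint_efforts': array([-4.01770853e-05, -5.48703074e+01,  1.54632691e+00, -1.98123497e+01,
        9.38406360e-03,  8.72789853e-03,  4.50053648e-06]), 'tcp_pos': array([199.95659916, 696.03654634, 230.14920017]), 'ee_rot': array([ 0.70096901, -0.09862474,  0.09849155, -0.69943907]), 'contact_force': array([-0.03462573, -0.52707796, -0.58184864]), 'moment': array([-0.02649725,  0.02064588, -0.03580216]), 'finger_gap': 85.73633683219104}
scene 45.98662409118549 274.03878423283203 208.71735451031145 [ 1.1198103   2.23430317 -1.13495337] [ 429.44257604 -148.21705956 1565.80239459]
top 47.35268108451318 281.55487017646874 206.39946368847103 [ 2.13526198 -2.1730389   0.10614449] [-109.08211513  589.26097773 1164.81812256]
```

View pics/top0.png

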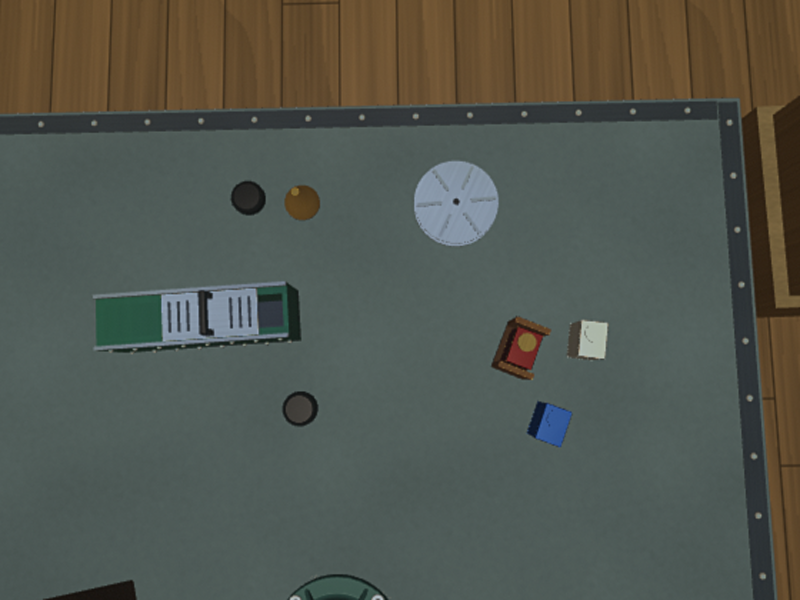

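View pics/scene0.png

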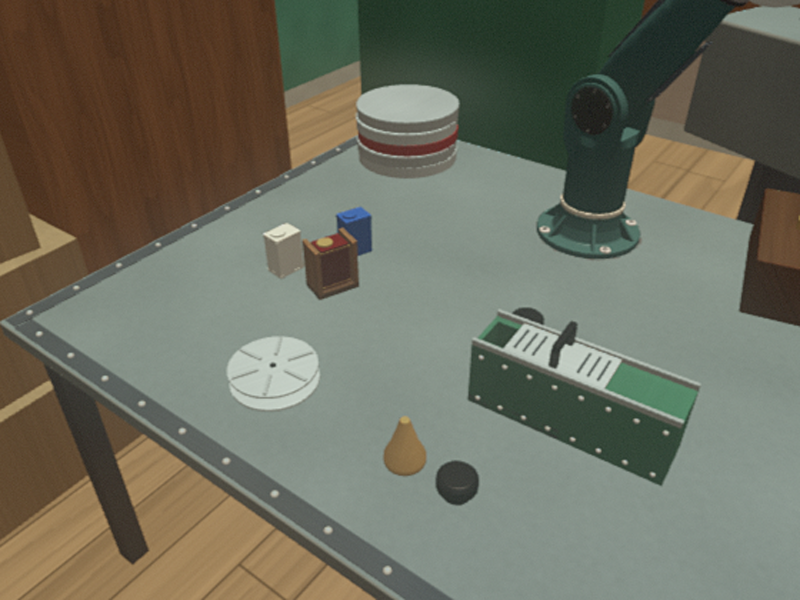

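```bash
cat > h.py <<'E'
import numpy as np,cv2,pickle
from scipy.spatial.transform import Rotation as R
def cam(g):
    f=g["frame"].shape[0]/2/np.tan(np.radians(g["vfov"])/2)
    return np.array([[f,0,g["cx"]],[0,f,g["cy"]],[0,0,1.]]),cv2.Rodrigues(np.array(g["rvec"],float))[0],np.array(g["tvec"],float)
def proj(g,p):
    K,Rm,t=cam(g); return cv2.projectPoints(np.atleast_2d(np.array(p,float)),Rm,t,K,None)[0][:,0]
def ray(g,uv,z):
    K,Rm,t=cam(g); d=Rm.T@np.linalg.inv(K)@np.array([uv[0],uv[1],1.]); c=-Rm.T@t
    return c+d*(z-c[2])/d[2]
def mask(g,lo,hi,roi):
    h=cv2.cvtColor(g["frame"],cv2.COLOR_RGB2HSV); m=cv2.inRange(h,lo,hi)
    o=np.zeros_like(m); x0,y0,x1,y1=roi; o[y0:y1,x0:x1]=m[y0:y1,x0:x1]; return o
E
python3 - <<'E'
from h import *
g=pickle.load(open("pics/top0.pkl","rb"));f=g["frame"][:,:,::-1]
up=lambda a:cv2.resize(a,None,fx=5,fy=5,interpolation=cv2.INTER_NEAREST)
im=np.zeros((580,775,3),np.uint8)
a=up(f[194:252,60:215]);im[:290]=a
b=up(f[215:273,330:430]);im[290:,:500]=b
cv2.imwrite("pics/crop.png",im)
m=mask(g,(0,150,70),(9,255,255),(330,210,430,280))|mask(g,(172,150,70),(180,255,255),(330,210,430,280))
c=max(cv2.findContours(m,0,2)[0],key=cv2.contourArea);print("red",cv2.minAreaRect(c),m.sum()/255)
E
```

```text
red ((366.61309814453125, 243.3138427734375), (18.454124450683594, 25.118114471435547), 19.983104705810547) 321.0
```

View pics/crop.png

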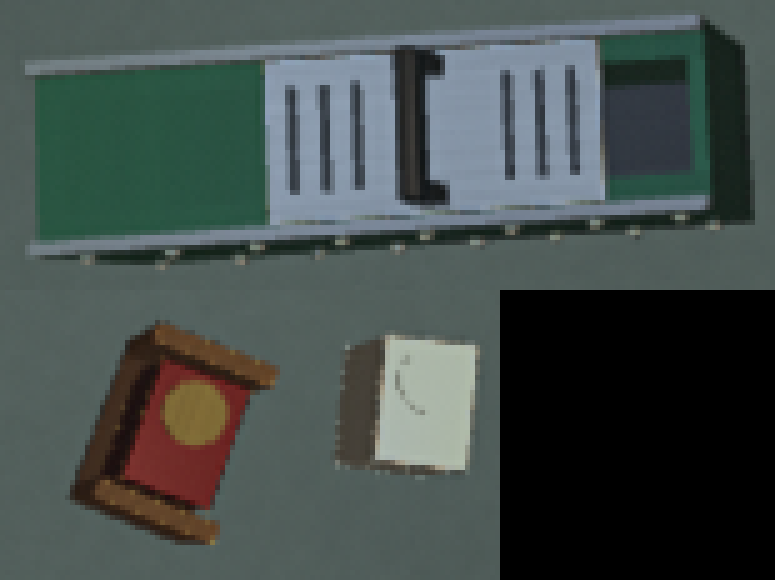

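```bash
python3 - <<'E'
from h import *
g=pickle.load(open("pics/top0.pkl","rb")); s=pickle.load(open("pics/scene0.pkl","rb"))
F=lambda p,ox,oy:(p[0]/5+ox-.5,p[1]/5+oy-.5)
C=[ray(g,F(p,60,194),128)[:2] for p in[(25,61),(706,15),(708,210),(28,256)]]
S=[ray(g,F(p,330,157),106)[:2] for p in[(160,322),(278,370),(213,545),(93,498)]]
for n,P in(("chest",C),("stand",S)):
    P=np.array(P);print(n,P.round(1).tolist(),"ctr",P.mean(0).round(1),"sides",np.linalg.norm(P-np.roll(P,-1,0),axis=1).round(1),
      "ang",np.degrees(np.arctan2(*(P-np.roll(P,-1,0)).T[::-1])).round(1))
print("tin top",ray(g,(366.61,243.31),102))
print("tin ang pts", [ray(g,p,102)[:2].round(1).tolist() for p in cv2.boxPoints(((366.61,243.31),(18.45,25.1),19.98))])
b=[ray(g,F(p,60,194),165)[:2].round(1).tolist() for p in[(397,46),(418,48),(405,203),(424,203)]];print("grip",b)
sp=lambda x,y,z:proj(s,(x,y,z))[0].round(1)*800/560
c=np.array(C).mean(0)
for p in C: print("scene rim corner",sp(p[0],p[1],128))
for p in S: print("scene stand corner",sp(p[0],p[1],106))
E
```

```text
chest [[587.2, 382.7], [602.8, 65.8], [512.5, 64.6], [496.9, 378.0]] ctr [549.9 222.8] sides [317.3  90.2 313.8  90.5] ang [  92.8    0.8  -87.1 -177.1]
stand [[541.3, -306.4], [517.9, -360.3], [437.7, -327.1], [460.2, -272.6]] ctr [ 489.3 -316.6] sides [58.8 86.8 59.  87.9] ang [  66.6  -22.5 -112.4  157.4]
tin top [ 489.11123818 -317.03659303  102.        ]
tin ang pts [[469.6, -286.3], [524.1, -308.1], [508.7, -347.9], [454.4, -325.9]]
grip [[586.2, 197.5], [585.1, 188.1], [515.9, 192.7], [515.7, 184.2]]
scene rim corner [681.14285714 423.42857143]
scene rim corner [469. 338.]
scene rim corner [498.42857143 308.71428571]
scene rim corner [699.85714286 383.71428571]
scene stand corner [314.57142857 253.71428571]
scene stand corner [301.71428571 239.28571429]
scene stand corner [342.28571429 227.14285714]
scene stand corner [356.57142857 240.71428571]
```

```bash
cat >> h.py <<'E'
O=np.array([553.8,143.9]); YAW=2.9
def chest(x,y):
    a=np.radians(YAW); return O+[x*np.cos(a)-y*np.sin(a), x*np.sin(a)+y*np.cos(a)]
def togo(st,p,jaw):
    "remaining shift (mm, tool axes) and turn (deg, tool axes) to TCP p, pointing down, jaw axis at angle jaw (deg, mod 180)"
    Rc=R.from_quat(st["ee_rot"]); best=None
    for j in(jaw,jaw+180):
        a=np.radians(j); z=np.array([np.cos(a),np.sin(a),0]); y=np.array([0,0,-1.])
        v=(Rc.inv()*R.from_matrix(np.array([np.cross(y,z),y,z]).T)).as_rotvec(degrees=True)
        if best is None or np.linalg.norm(v)<np.linalg.norm(best): best=v
    M=Rc.as_matrix()
    print("tcp",np.round(st["tcp_pos"],1),"gap",round(st["finger_gap"],1),"F",np.round(st["contact_force"],1),"t",round(st["t"],2))
    print("jaw now",np.degrees(np.arctan2(M[1,2],M[0,2])).round(1),"togo shift",(M.T@(np.array(p)-st["tcp_pos"])).round(1),"turn",best.round(2),"q7",np.round(st["joint_pos"][[0,6]],2))
E
python3 - <<'E'
import station; from h import *
print([n for n in dir(station) if n[0]!='_'], getattr(station,"hold_point_z",None))
st=station.state(); print(R.from_quat(st["ee_rot"]).as_matrix().round(3))
p=chest(0,46.8); togo(st,[*p,240],92.9)
E
```

```text
['PlanningError', 'close_job', 'get_image', 'hold_point_z', 'state'] 18.700000000000003
[[ 0.961 -0.     0.276]
 [-0.276 -0.002  0.961]
 [ 0.    -1.    -0.002]]
tcp [200.  696.1 230.2] gap 85.4 F [ 0.6  0.7 -0.3] t 0.1
jaw now 74.0 togo shift [ 477.3   -8.9 -388.8] turn [ 1.200e-01 -1.893e+01 -1.000e-02] q7 [-1.38 -0.03]
```

Request:
carry_out --deltas "0.045 0 -0.036 0 0 0 0;0.045 0 -0.036 0 0 0 0;0.045 0 -0.036 0 0 0 0;0.045 0 -0.036 0 0 0 0;0.045 0 -0.036 0 0 0 0;0.045 0 -0.036 0 0 0 0;0.045 0 -0.036 0 0 0 0;0 0 0 0 0 0 0"

```text
t: 1.1
tcp_pos: [438.6, 356.4, 226.2]
ee_rot: [0.703, -0.099, 0.097, -0.698]
contact_force: [-0.6, 1.2, -0.7]
finger_gap: 85.3
```

```bash
cat > w.py <<'E'
import sys,station; from h import *
a=[float(v) for v in sys.argv[1:]]
togo(station.state(),a[:3],a[3])
E
python3 w.py 551.4 190.6 240 92.9
```

```text
tcp [438.6 356.4 226.2] gap 85.3 F [-0.6  1.2 -0.7] t 1.1
jaw now 74.1 togo shift [ 154.   -13.2 -128.7] turn [  0.36 -18.81  -0.16] q7 [-0.82  0.57]
```

Request:
carry_out --deltas "0.038 -0.003 -0.032 0 0 0 0;0.038 -0.003 -0.032 0 0 0 0;0.038 -0.003 -0.032 0 0 0 0;0.038 -0.003 -0.032 0 0 0 0;0 0 0 0 -9.4 0 0;0 0 0 0 -9.4 0 0;0 0 0 0 0 0 0"

```text
t: 1.98
tcp_pos: [550.6, 193.7, 236.6]
ee_rot: [0.708, 0.021, -0.026, -0.706]
contact_force: [0.2, 0.4, 0.4]
finger_gap: 85.6
```

```bash
python3 w.py 551.4 190.6 139 92.9; python3 - <<'E'
from station import *
import cv2,pickle
g=get_image("scene"); pickle.dump(g,open("pics/scene1.pkl","wb"));t=get_image("top"); pickle.dump(t,open("pics/top1.pkl","wb"))
f=lambda a:cv2.resize(a[:,:,::-1],(400*2,600),interpolation=cv2.INTER_CUBIC)
im=cv2.hconcat([cv2.resize(g["frame"][150:350,300:500,::-1],(400,400),interpolation=2),cv2.resize(t["frame"][130:330,40:240,::-1],(400,400),interpolation=2)])
cv2.imwrite("pics/c1.png",im)
E
```

```text
tcp [550.6 193.7 236.6] gap 85.6 F [0.2 0.4 0.4] t 1.98
jaw now 93.8 togo shift [ 1.3 97.6 -2.9] turn [ 0.16  0.94 -0.43] q7 [-0.43  1.23]
```

View pics/c1.png

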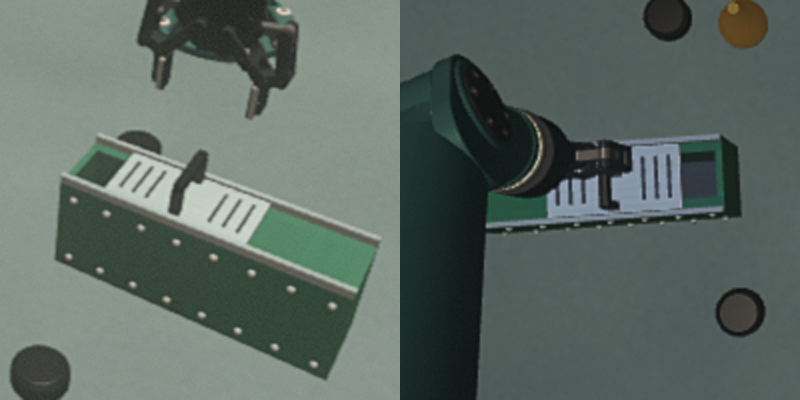

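Request:
carry_out --deltas "0.001 0.033 -0.003 0 0.9 0 0;0 0.033 0 0 0 0 0;0 0.031 0 0 0 0 0;0 0 0 0 0 0 0.5;0 0 0 0 0 0 1;0 0 0 0 0 0 1;0 0 0 0 0 0 1;0 0 0 0 0 0 1"

```text
t: 3.08
tcp_pos: [552.5, 195.7, 141.3]
ee_rot: [0.707, 0.017, -0.017, -0.707]
contact_force: [1.2, 0.5, -6.6]
finger_gap: 10.8
```

```bash
python3 w.py 546.2 295.7 139 92.9
```

```text
tcp [552.5 195.7 141.3] gap 10.8 F [ 1.2  0.5 -6.6] t 3.08
jaw now 92.7 togo shift [ -1.6   2.3 100.2] turn [ 0.03 -0.18 -0.  ] q7 [-0.43  1.22]
```

Request:
carry_out --deltas "0 0 0.02 0 0 0 1;0 0 0.025 0 0 0 1;0 0 0.025 0 0 0 1;0 0 0.02 0 0 0 1;0 0 0.006 0 0 0 1;0 0 0.003 0 0 0 1;0 0 0.003 0 0 0 1;0 0 0.003 0 0 0 1"

```text
t: 4.08
tcp_pos: [547.1, 295.1, 141.3]
ee_rot: [0.711, 0.014, -0.017, -0.703]
contact_force: [-1.4, -5.8, 1.6]
finger_gap: 10.8
```

```bash
python3 w.py 546.2 295.7 139 92.9
```

```text
tcp [547.1 295.1 141.3] gap 10.8 F [-1.4 -5.8  1.6] t 4.08
jaw now 92.5 togo shift [-0.9  2.3  0.7] turn [ 0.7  -0.37 -0.22] q7 [-0.6   1.06]
```

Request:
carry_out --deltas "0 0 0.004 0 0 0 1;0 0 0.004 0 0 0 1;0 0 0.004 0 0 0 1"

```text
t: 4.45
tcp_pos: [547.1, 294.9, 141.3]
ee_rot: [0.717, 0.011, -0.016, -0.697]
contact_force: [-1.6, -8.1, 3.6]
finger_gap: 11.1
```

Request:
carry_out --deltas "0 0 -0.001 0 0 0 0;0 0 0 0 0 0 0;0 0 0 0 0 0 0;0 -0.03 0 0 0 0 0;0 -0.035 0 0 0 0 0;0 -0.03 0 0 0 0 0;0 0 0 0 0 0 0"

```text
t: 5.32
tcp_pos: [548.2, 301.7, 239.3]
ee_rot: [0.714, 0.011, -0.015, -0.7]
contact_force: [0.1, -0.4, 0.1]
finger_gap: 85.3
```

```bash
python3 w.py 489.2 -316.8 240 67.3
```

```text
tcp [548.2 301.7 239.3] gap 85.3 F [ 0.1 -0.4  0.1] t 5.33
jaw now 92.2 togo shift [ -82.1   12.  -615.7] turn [ 1.2  24.86 -0.12] q7 [-0.62  1.04]
```

Request:
carry_out --deltas "0 0 0 1.2 8 0 0;0 0 0 0 8 0 0;0 0 0 0 8.8 0 0;0 0 0 0 0 0 0"

```text
t: 5.82
tcp_pos: [545.6, 302.5, 235.3]
ee_rot: [0.693, -0.146, 0.139, -0.692]
contact_force: [-0.3, 0.4, 0.4]
finger_gap: 85.4
```

```bash
python3 w.py 489.2 -316.8 240 67.3
```

```text
tcp [545.6 302.5 235.3] gap 85.4 F [-0.3  0.4  0.4] t 5.83
jaw now 66.7 togo shift [ 192.8   -4.6 -591.2] turn [ 0.18 -0.57 -0.54] q7 [-0.69  0.68]
```

Request:
carry_out --deltas "0.018 -0.001 -0.055 0 0 0 0;0.018 -0.001 -0.055 0 0 0 0;0.018 -0.001 -0.055 0 0 0 0;0.018 -0.001 -0.055 0 0 0 0;0.018 0 -0.055 0 0 0 0;0.018 0 -0.055 0 0 0 0;0.018 0 -0.055 0 0 0 0;0.018 0 -0.055 0 0 0 0"

```text
t: 6.82
tcp_pos: [510.6, -163.1, 233.6]
ee_rot: [-0.695, 0.133, -0.124, 0.696]
contact_force: [0.5, 0.0, -0.1]
finger_gap: 85.4
```

```bash
python3 w.py 489.2 -316.8 240 67.3
```

```text
tcp [ 510.6 -163.1  233.6] gap 85.4 F [ 0.5  0.  -0.1] t 6.83
jaw now 69.0 togo shift [  35.    -6.8 -151.2] turn [ 0.04  1.72 -0.7 ] q7 [0.05 1.55]
```

Request:
carry_out --deltas "0.012 -0.003 -0.05 0 1.7 0 0;0.011 -0.002 -0.05 0 0 0 0;0.011 -0.001 -0.05 0 0 0 0;0 0 0 0 0 0 0;0 0 0 0 0 0 0"

```text
t: 7.45
tcp_pos: [482.7, -324.3, 236.6]
ee_rot: [-0.693, 0.143, -0.133, 0.694]
contact_force: [0.3, 0.3, -0.4]
finger_gap: 85.8
```

```bash
python3 w.py 489.2 -316.8 160 67.3;  python3 - <<'E'
from station import *
import cv2,pickle
g=get_image("scene"); pickle.dump(g,open("pics/scene2.pkl","wb"));t=get_image("top"); pickle.dump(t,open("pics/top2.pkl","wb"))
im=cv2.hconcat([cv2.resize(g["frame"][110:230,160:280,::-1],(400,400),interpolation=2),cv2.resize(t["frame"][180:300,310:430,::-1],(400,400),interpolation=2)])
cv2.imwrite("pics/c2.png",im)
E
```

```text
tcp [ 482.7 -324.3  236.6] gap 85.8 F [ 0.3  0.3 -0.4] t 7.45
jaw now 67.5 togo shift [ 4.2 76.6  9.6] turn [ 0.14  0.23 -0.8 ] q7 [0.32 1.83]
```

View pics/c2.png

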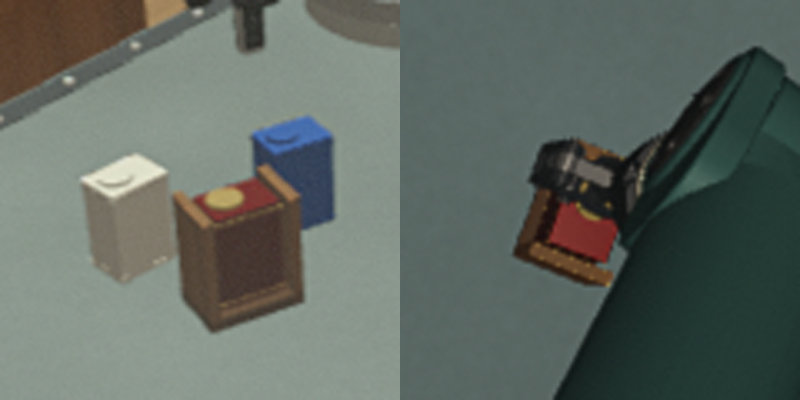

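Request:
carry_out --deltas "0.004 0 0.009 0 0 -0.8 0;0 0 0 0 0 0 0;0 0.035 0 0 0 0 0;0 0.035 0 0 0 0 0;0 0 0 0 0 0 0"

```text
t: 8.18
tcp_pos: [494.4, -311.1, 166.3]
ee_rot: [0.695, -0.132, 0.135, -0.694]
contact_force: [-0.3, 0.9, 0.6]
finger_gap: 85.4
```

```bash
python3 w.py 489.2 -316.8 59 67.3
```

```text
tcp [ 494.4 -311.1  166.3] gap 85.4 F [-0.3  0.9  0.6] t 8.18
jaw now 68.2 togo shift [ -3.2 107.3  -7.2] turn [0.03 0.94 0.23] q7 [0.32 1.85]
```

Request:
carry_out --deltas "-0.003 0 -0.007 0 0.9 0 0;0 0 0 0 0 0 0;0 0 0 0 0 0 0"

```text
t: 8.55
tcp_pos: [490.6, -317.8, 169.7]
ee_rot: [0.694, -0.136, 0.142, -0.692]
contact_force: [0.3, 0.9, -0.1]
finger_gap: 85.4
```

```bash
python3 w.py 489.2 -316.8 59 67.3
```

```text
tcp [ 490.6 -317.8  169.7] gap 85.4 F [ 0.3  0.9 -0.1] t 8.55
jaw now 67.3 togo shift [ -2.7 110.7   0.5] turn [0.06 0.01 0.55] q7 [0.33 1.85]
```

Request:
carry_out --deltas "-0.002 0.03 0 0 0 0.5 0;0 0.03 0 0 0 0 0;0 0.03 0 0 0 0 0;0 0.018 0 0 0 0 0;0 0 0 0 0 0 0"

```text
t: 9.18
tcp_pos: [493.8, -320.1, 63.8]
ee_rot: [0.695, -0.135, 0.143, -0.692]
contact_force: [0.3, 0.0, 0.2]
finger_gap: 85.2
```

```bash
python3 w.py 489.2 -316.8 59 67.3
```

```text
tcp [ 493.8 -320.1   63.8] gap 85.2 F [0.3 0.  0.2] t 9.18
jaw now 67.3 togo shift [-5.6  4.7  1.3] turn [0.11 0.   0.71] q7 [0.38 1.9 ]
```

Request:
carry_out --deltas "-0.005 0.004 0.001 0 0 0.7 0;0 0 0 0 0 0 0;0 0 0 0 0 0 0"

```text
t: 9.55
tcp_pos: [490.9, -318.2, 62.0]
ee_rot: [0.694, -0.138, 0.14, -0.692]
contact_force: [1.1, -0.2, 1.1]
finger_gap: 85.6
```

```bash
python3 w.py 489.2 -316.8 59 67.3
```

```text
tcp [ 490.9 -318.2   62. ] gap 85.6 F [ 1.1 -0.2  1.1] t 9.55
jaw now 67.3 togo shift [-2.1  3.   0.6] turn [ 0.15 -0.    0.21] q7 [0.38 1.9 ]
```

Request:
carry_out --deltas "-0.002 0.002 0 0 0 0 0.2;0 0 0 0 0 0 0.4;0 0 0 0 0 0 0.6;0 0 0 0 0 0 1;0 0 0 0 0 0 1;0 0 0 0 0 0 1;0 0 0 0 0 0 1"

```text
t: 10.42
tcp_pos: [489.5, -318.0, 61.0]
ee_rot: [0.695, -0.137, 0.141, -0.692]
contact_force: [0.2, -0.5, -0.0]
finger_gap: 43.7
```

```bash
python3 w.py 489.2 -316.8 59 67.3
```

```text
tcp [ 489.5 -318.    61. ] gap 43.7 F [ 0.2 -0.5 -0. ] t 10.43
jaw now 67.3 togo shift [-0.8  1.9  1. ] turn [ 0.17 -0.02  0.33] q7 [0.38 1.9 ]
```

Request:
carry_out --deltas "0 -0.01 0 0 0 0 1;0 -0.02 0 0 0 0 1;0 -0.025 0 0 0 0 1;0 -0.025 0 0 0 0 1;0 -0.025 0 0 0 0 1;0 -0.02 0 0 0 0 1;0 0 0 0 0 0 1"

```text
t: 11.3
tcp_pos: [486.7, -314.2, 187.6]
ee_rot: [0.694, -0.139, 0.139, -0.693]
contact_force: [1.2, -0.1, -3.9]
finger_gap: 43.5
```

```bash
python3 w.py 540 -120 185 67.3
```

```text
tcp [ 486.7 -314.2  187.6] gap 43.5 F [ 1.2 -0.1 -3.9] t 11.3
jaw now 67.3 togo shift [-25.7   2.4 199.7] turn [ 0.07  0.03 -0.06] q7 [0.31 1.84]
```

Request:
carry_out --deltas "-0.003 0 0.02 0 0 0 1;-0.004 0 0.03 0 0 0 1;-0.004 0 0.03 0 0 0 1;-0.004 0 0.03 0 0 0 1;-0.004 0 0.03 0 0 0 1;-0.004 0 0.03 0 0 0 1;-0.003 0 0.02 0 0 0 1;0 0 0 0 0 0 1"

```text
t: 12.3
tcp_pos: [529.8, -107.8, 177.1]
ee_rot: [-0.692, 0.145, -0.127, 0.696]
contact_force: [1.0, -0.1, -4.7]
finger_gap: 43.6
```

Request:
carry_out --deltas "0 0 0 0 8 0 1;0 0 0 0 9 0 1;0 0 0 0 9 0 1;0 0 0 0 9 0 1;0 0 0 0 9 0 1;0 0 0 0 9 0 1;0 0 0 0 9 0 1;0 0 0 0 0 0 1"

```text
t: 13.3
tcp_pos: [521.3, -109.4, 171.3]
ee_rot: [0.522, -0.496, 0.472, -0.509]
contact_force: [0.0, 0.6, -4.6]
finger_gap: 43.5
```

```bash
python3 w.py 540 -120 80 2.9
```

```text
tcp [ 521.3 -109.4  171.3] gap 43.5 F [ 0.   0.6 -4.6] t 13.3
jaw now 3.6 togo shift [12.9 90.5 21.4] turn [ 2.13  0.7  -0.7 ] q7 [-0.28  0.61]
```

Request:
carry_out --deltas "0 0 0 2.1 0.7 -0.7 1;0.012 0 0.02 0 0 0 1;0 0.03 0 0 0 0 1;0 0.03 0 0 0 0 1;0 0.025 0 0 0 0 1;0 0 0 0 0 0 1;0 0 0 0 0 0 1"

```text
t: 14.18
tcp_pos: [541.0, -122.0, 83.6]
ee_rot: [0.516, -0.484, 0.483, -0.516]
contact_force: [1.4, 0.2, -4.3]
finger_gap: 43.7
```

```bash
python3 w.py 540 -120 51 2.9
```

```text
tcp [ 541.  -122.    83.6] gap 43.7 F [ 1.4  0.2 -4.3] t 14.18
jaw now 3.8 togo shift [-2.1 32.6 -0.9] turn [ 0.05  0.89 -0.04] q7 [-0.16  0.73]
```

Request:
carry_out --deltas "0 0.015 0 0 0.9 0 1;0 0.012 0 0 0 0 1;0 0.003 0 0 0 0 1;0 0 0 0 0 0 1"

```text
t: 14.68
tcp_pos: [542.6, -122.3, 53.4]
ee_rot: [-0.512, 0.486, -0.488, 0.513]
contact_force: [0.7, 0.6, -4.8]
finger_gap: 43.8
```

```bash
python3 w.py 540 -120 49 2.9
```

```text
tcp [ 542.6 -122.3   53.4] gap 43.8 F [ 0.7  0.6 -4.8] t 14.68
jaw now 2.9 togo shift [-2.4  4.4 -2.5] turn [-0.16  0.01  0.  ] q7 [-0.12  0.76]
```

Request:
carry_out --deltas "0 0.0015 0 0 0 0 1;0 0.0015 0 0 0 0 1;0 0.0015 0 0 0 0 1;0 0.001 0 0 0 0 1;0 0 0 0 0 0 1"

```text
t: 15.3
tcp_pos: [543.3, -122.4, 49.1]
ee_rot: [-0.511, 0.486, -0.488, 0.514]
contact_force: [-1.0, -0.7, -4.2]
finger_gap: 43.1
```

Request:
carry_out --deltas "0 0.001 0 0 0 0 1;0 0.001 0 0 0 0 1;0 0.001 0 0 0 0 1"

```text
t: 15.68
tcp_pos: [543.3, -122.3, 48.9]
ee_rot: [-0.51, 0.487, -0.488, 0.515]
contact_force: [-2.1, 1.0, 7.3]
finger_gap: 43.6
```

Request:
carry_out --deltas "0 0 0 0 0 0 0.3;0 0 0 0 0 0 0;0 0 0 0 0 0 0;0 -0.02 0 0 0 0 0;0 -0.035 0 0 0 0 0;0 -0.035 0 0 0 0 0;0 0 0 0 0 0 0"

```text
t: 16.55
tcp_pos: [544.7, -123.5, 141.2]
ee_rot: [-0.51, 0.485, -0.489, 0.515]
contact_force: [0.8, -0.4, -0.7]
finger_gap: 85.5
```

Request:
carry_out --deltas "0 0 0 0 -10 0 0;0 0 0 0 -10 0 0;0 0 0 0 -10 0 0;0 0 0 0 -10 0 0;0 0 0 0 -10 0 0;0 0 0 0 -10 0 0;0 0 0 0 -10 0 0;0 0 0 0 -10 0 0"

```text
t: 17.55
tcp_pos: [540.5, -120.8, 133.6]
ee_rot: [-0.705, 0.028, -0.026, 0.708]
contact_force: [-0.2, 0.5, -0.2]
finger_gap: 85.5
```

```bash
python3 w.py 543.3 -122.3 110 92.9;  python3 - <<'E'
from station import *
import cv2,pickle
g=get_image("scene"); pickle.dump(g,open("pics/scene3.pkl","wb"));t=get_image("top"); pickle.dump(t,open("pics/top3.pkl","wb"))
im=cv2.hconcat([cv2.resize(g["frame"][120:320,200:400,::-1],(400,400),interpolation=2),cv2.resize(t["frame"][120:320,150:350,::-1],(400,400),interpolation=2)])
cv2.imwrite("pics/c3.png",im)
E
```

```text
tcp [ 540.5 -120.8  133.6] gap 85.5 F [-0.2  0.5 -0.2] t 17.55
jaw now 85.6 togo shift [ 3.  23.6 -1.4] turn [-0.23 -7.29 -0.15] q7 [0.07 1.73]
```

View pics/c3.png

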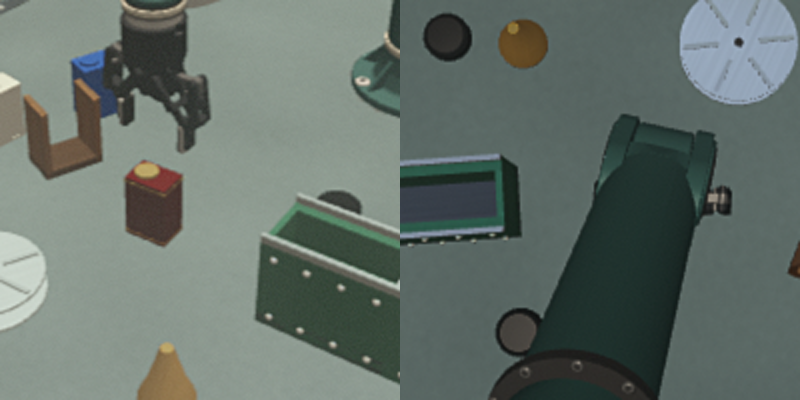

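```bash
python3 - <<'E'
from h import *
g=pickle.load(open("pics/scene3.pkl","rb")); f=g["frame"]
b=np.array([90,0])  # corners of tin top from crop (x2, off 200,120)
a=np.radians(92.9);ex=np.array([np.cos(a),np.sin(a)]);ey=np.array([-ex[1],ex[0]]);c=np.array([543.3,-122.3])
for i,j in((1,1),(1,-1),(-1,-1),(-1,1)):
    print("pred crop px",((proj(g,[*(c+ex*30*i+ey*22*j),90])[0]+.5-[200,120])*2).round(1),((proj(g,[*(c+ex*30*i+ey*22*j),0])[0]+.5-[200,120])*2).round(1))
m=mask(g,(0,120,30),(8,255,255),(255,190,300,250))|mask(g,(170,120,30),(180,255,255),(255,190,300,250))
ct=max(cv2.findContours(m,0,2)[0],key=cv2.contourArea)[:,0]
for d in((-1,0),(1,0),(0,-1),(0,1),(-1,1)): print(d,((ct[np.argmax(ct@np.array(d))]+.5-[200,120])*2))
E
```

```text
pred crop px [182.1 174.6] [181.4 230.8]
pred crop px [162.4 192.6] [162.6 249.3]
pred crop px [122.  176.4] [123.8 232.6]
pred crop px [142.1 159.2] [143.1 214.9]
(-1, 0) [127. 177.]
(1, 0) [179. 179.]
(0, -1) [159. 167.]
(0, 1) [161. 191.]
(-1, 1) [127. 177.]
```

Request:
carry_out --deltas "0.003 0 -0.001 0 -7.3 0 0;0 0 0 0 0 0 0;0 0 0 0 0 0 0"

```text
t: 18.02
tcp_pos: [542.2, -121.9, 132.0]
ee_rot: [-0.705, -0.011, 0.015, 0.709]
contact_force: [0.4, 0.1, 0.4]
finger_gap: 85.5
```

```bash
python3 w.py 543.3 -122.3 49 92.9
```

```text
tcp [ 542.2 -121.9  132. ] gap 85.5 F [0.4 0.1 0.4] t 18.02
jaw now 92.1 togo shift [ 1.5 83.  -1. ] turn [-0.35 -0.77 -0.29] q7 [0.1  1.82]
```

Request:
carry_out --deltas "0.001 0.02 -0.001 -0.3 -0.8 -0.3 0;0 0.025 0 0 0 0 0;0 0.025 0 0 0 0 0;0 0.01 0 0 0 0 0;0 0 0 0 0 0 0"

```text
t: 18.65
tcp_pos: [544.2, -122.3, 50.3]
ee_rot: [0.707, 0.015, -0.014, -0.707]
contact_force: [-1.4, -0.2, -0.2]
finger_gap: 85.7
```

```bash
python3 w.py 543.3 -122.3 49 92.9
```

```text
tcp [ 544.2 -122.3   50.3] gap 85.7 F [-1.4 -0.2 -0.2] t 18.65
jaw now 92.4 togo shift [-0.9  1.3  0. ] turn [ 0.03 -0.51  0.12] q7 [0.11 1.83]
```

Request:
carry_out --deltas "-0.001 0 0 0 -0.5 0 0.1;0 0 0 0 0 0 0.2;0 0 0 0 0 0 0.3;0 0 0 0 0 0 0.5;0 0 0 0 0 0 1;0 0 0 0 0 0 1;0 0 0 0 0 0 1"

```text
t: 19.52
tcp_pos: [544.5, -122.7, 52.4]
ee_rot: [0.707, 0.02, -0.015, -0.706]
contact_force: [-0.4, -0.9, -0.4]
finger_gap: 59.3
```

```bash
python3 w.py 553.8 143.9 240 92.9
```

```text
tcp [ 544.5 -122.7   52.4] gap 59.3 F [-0.4 -0.9 -0.4] t 19.52
jaw now 92.8 togo shift [  23.6 -187.8  265.5] turn [ 0.09 -0.05  0.34] q7 [0.11 1.83]
```

Request:
carry_out --deltas "0 -0.01 0 0 0 0 1;0 -0.02 0 0 0 0 1;0 -0.025 0 0 0 0 1;0 -0.025 0 0 0 0 1;0 -0.025 0 0 0 0 1;0 -0.025 0 0 0 0 1;0 -0.025 0 0 0 0 1;0 0 0 0 0 0 1"

```text
t: 20.52
tcp_pos: [537.2, -121.2, 211.3]
ee_rot: [-0.706, -0.016, 0.02, 0.707]
contact_force: [1.3, 0.0, -5.7]
finger_gap: 59.1
```

```bash
python3 w.py 553.8 143.9 210 92.9
```

```text
tcp [ 537.2 -121.2  211.3] gap 59.1 F [ 1.3  0.  -5.7] t 20.52
jaw now 92.9 togo shift [ 29.8   1.5 264. ] turn [-0.07 -0.05 -0.33] q7 [0.08 1.81]
```

Request:
carry_out --deltas "0.002 -0.001 0.02 0 0 0 1;0.003 -0.001 0.03 0 0 0 1;0.003 -0.001 0.03 0 0 0 1;0.003 -0.001 0.03 0 0 0 1;0.003 -0.001 0.03 0 0 0 1;0.003 -0.001 0.03 0 0 0 1;0.002 -0.001 0.02 0 0 0 1;0 0 0 0 0 0 1"

```text
t: 21.52
tcp_pos: [536.0, 73.8, 207.2]
ee_rot: [0.707, 0.007, -0.027, -0.707]
contact_force: [0.2, -0.4, -4.6]
finger_gap: 59.2
```

```bash
python3 w.py 553.8 143.9 210 92.9
```

```text
tcp [536.   73.8 207.2] gap 59.2 F [ 0.2 -0.4 -4.6] t 21.52
jaw now 92.7 togo shift [21.1 -3.4 69.2] turn [ 0.   -0.16 -1.65] q7 [-0.26  1.44]
```

Request:
carry_out --deltas "0.005 -0.001 0.02 0 -0.2 -1.6 1;0.006 -0.001 0.025 0 0 0 1;0.006 -0.001 0.02 0 0 0 1;0 0 0 0 0 0 1;0 0 0 0 0 0 1"

```text
t: 22.15
tcp_pos: [546.8, 132.5, 205.7]
ee_rot: [0.71, 0.012, -0.019, -0.704]
contact_force: [-0.3, 0.7, -4.8]
finger_gap: 59.3
```

```bash
python3 w.py 553.8 143.9 210 92.9
```

```text
tcp [546.8 132.5 205.7] gap 59.3 F [-0.3  0.7 -4.8] t 22.15
jaw now 92.5 togo shift [ 7.5 -4.4 11. ] turn [ 0.43 -0.38 -0.56] q7 [-0.36  1.32]
```

Request:
carry_out --deltas "0.008 0 0.011 0.4 -0.4 -0.5 1;0 0 0 0 0 0 1;0 0 0 0 0 0 1"

```text
t: 22.52
tcp_pos: [554.7, 141.9, 205.4]
ee_rot: [0.707, 0.017, -0.017, -0.706]
contact_force: [-0.3, 0.3, -4.1]
finger_gap: 59.3
```

```bash
python3 w.py 553.8 143.9 210 92.9;python3 - <<'E'
from station import *
from h import *
g=get_image("scene"); pickle.dump(g,open("pics/scene4.pkl","wb"));t=get_image("top"); pickle.dump(t,open("pics/top4.pkl","wb"))
u=lambda f:cv2.resize(f[:,:,::-1],(400,400),interpolation=0)
cv2.imwrite("pics/c4.png",cv2.hconcat([u(g["frame"][160:260,310:410]),u(t["frame"][170:270,120:220])]))
p=state()["tcp_pos"];z=p[2]-52.4
a=np.radians(92.9);ex=np.array([np.cos(a),np.sin(a)]);ey=np.array([-ex[1],ex[0]])
for h in(0,90):
  for i,j in((1,1),(1,-1),(-1,-1),(-1,1)):
    print(h,i,j,"scene crop",((proj(g,[*(p[:2]+ex*30*i+ey*22*j),z+h])[0]+.5-[310,160])*4).round(1))
for x,y in((-45,-78),(45,-78),(-27,-70),(27,-70),(-27,70),(27,70)):
    zz=128 if abs(x)==45 else 118
    print("chest",x,y,"scene",((proj(g,[*chest(x,y),zz])[0]+.5-[310,160])*4).round(1),"top",((proj(t,[*chest(x,y),zz])[0]+.5-[120,170])*4).round(1))
E
```

```text
tcp [554.7 141.9 205.4] gap 59.3 F [-0.3  0.3 -4.1] t 22.52
jaw now 92.8 togo shift [-0.8 -4.6  2. ] turn [ 0.08 -0.15 -0.06] q7 [-0.37  1.32]
0 1 1 scene crop [318.3 277.9]
0 1 -1 scene crop [283.6 322.4]
0 -1 -1 scene crop [178.9 282.2]
0 -1 1 scene crop [215.5 239.9]
90 1 1 scene crop [341.2 138.6]
90 1 -1 scene crop [305.3 181.4]
90 -1 -1 scene crop [194.3 142.9]
90 -1 1 scene crop [232.4 102.3]
chest -45 -78 scene [156.  225.9] top [327.9 263.5]
chest 45 -78 scene [ 79.2 310. ] top [320.5 108.2]
chest -27 -70 scene [152.6 260.8] top [315.9 234.4]
chest 27 -70 scene [107.  311.7] top [311.5 142. ]
chest -27 70 scene [387.2 350.2] top [ 75.5 250.9]
chest 27 70 scene [347.  407.5] top [ 72.5 158.5]
```

View pics/c4.png

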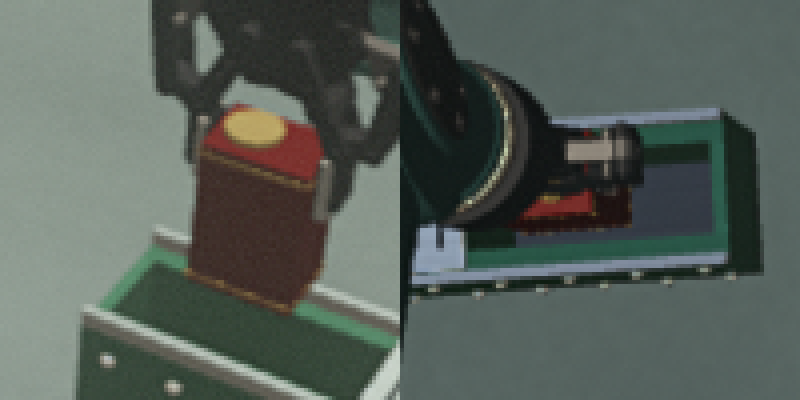

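```bash
python3 - <<'E'
from h import *
t=pickle.load(open("pics/top4.pkl","rb")); s=pickle.load(open("pics/scene4.pkl","rb"))
p=np.array([554.7,141.9,205.4]);z=p[2]-52.4
a=np.radians(92.8);ex=np.array([np.cos(a),np.sin(a)]);ey=np.array([-ex[1],ex[0]])
for h in(0,90):
  for i in(1,-1): print("top view -x corner",h,i,(proj(t,[*(p[:2]+ex*30*i+ey*22),z+h])[0]).round(1), "scene +x",(proj(s,[*(p[:2]+ex*30*i-ey*22),z+h])[0]).round(1))
f=cv2.cvtColor(t["frame"],cv2.COLOR_RGB2HSV)
for c in(155,160,165,170,174):
    print("top col",c,[(r,*map(int,f[r,c])) for r in range(214,234)])
f=cv2.cvtColor(s["frame"],cv2.COLOR_RGB2HSV)
for c in(365,370,378): print("scene col",c,[(r,*map(int,f[r,c])) for r in list(range(188,208))+list(range(224,244))])
E
```

```text
top view -x corner 0 1 [152.  227.4] scene +x [380.2 240. ]
top view -x corner 0 -1 [178.5 225.6] scene +x [354.1 230. ]
top view -x corner 90 1 [139.5 224.3] scene +x [385.6 204.8]
top view -x corner 90 -1 [168.4 222.3] scene +x [357.9 195.1]
top col 155 [(214, 100, 35, 22), (215, 90, 38, 20), (216, 90, 49, 21), (217, 90, 36, 21), (218, 27, 66, 35), (219, 18, 136, 90), (220, 6, 164, 120), (221, 1, 169, 119), (222, 1, 170, 117), (223, 1, 176, 103), (224, 6, 131, 41), (225, 5, 118, 28), (226, 0, 145, 30), (227, 0, 105, 34), (228, 5, 28, 55), (229, 108, 63, 69), (230, 107, 65, 71), (231, 85, 95, 75), (232, 80, 127, 86), (233, 79, 132, 85)]
top col 160 [(214, 80, 26, 30), (215, 30, 13, 38), (216, 83, 38, 27), (217, 94, 66, 27), (218, 60, 18, 29), (219, 12, 141, 65), (220, 2, 172, 114), (221, 1, 167, 119), (222, 1, 168, 117), (223, 2, 185, 80), (224, 14, 149, 58), (225, 6, 132, 31), (226, 5, 131, 35), (227, 4, 101, 53), (228, 107, 60, 68), (229, 111, 62, 70), (230, 103, 57, 71), (231, 82, 115, 80), (232, 80, 132, 87), (233, 80, 133, 86)]
top col 165 [(214, 83, 36, 28), (215, 90, 28, 27),
[... 2802 characters left out ...]
, 186), (192, 23, 115, 188), (193, 23, 114, 188), (194, 23, 115, 182), (195, 22, 123, 137), (196, 11, 137, 115), (197, 3, 156, 121), (198, 1, 158, 124), (199, 2, 162, 123), (200, 1, 161, 128), (201, 2, 163, 114), (202, 4, 132, 77), (203, 15, 107, 79), (204, 17, 110, 95), (205, 13, 122, 73), (206, 4, 91, 59), (207, 9, 99, 62), (224, 9, 85, 63), (225, 3, 82, 62), (226, 9, 85, 63), (227, 7, 88, 61), (228, 7, 85, 63), (229, 10, 92, 61), (230, 6, 78, 65), (231, 8, 88, 64), (232, 5, 93, 63), (233, 6, 80, 64), (234, 9, 82, 65), (235, 14, 104, 83), (236, 15, 112, 96), (237, 15, 103, 69), (238, 48, 40, 64), (239, 65, 65, 67), (240, 66, 71, 72), (241, 62, 59, 69), (242, 65, 61, 71), (243, 60, 50, 71)]
```

Request:
carry_out --deltas "0 0.012 0.002 0 0 0 1;0 0.012 0 0 0 0 1;0 0 0 0 0 0 1;0 0 0 0 0 0 1"

```text
t: 23.12
tcp_pos: [554.1, 144.1, 179.1]
ee_rot: [0.707, 0.016, -0.018, -0.706]
contact_force: [-0.1, 0.0, -5.3]
finger_gap: 59.0
```

```bash
python3 w.py 554.4 143.9 72.4 92.9
```

```text
tcp [554.1 144.1 179.1] gap 59.0 F [-0.1  0.  -5.3] t 23.12
jaw now 92.8 togo shift [  0.5 106.7  -0. ] turn [ 0.08 -0.14 -0.12] q7 [-0.37  1.32]
```

Aligned; enter the well in small steps.

Request:
carry_out --deltas "0 0.01 0 0 0 0 1;0 0.01 0 0 0 0 1;0 0.01 0 0 0 0 1;0 0 0 0 0 0 1"

```text
t: 23.62
tcp_pos: [554.2, 144.1, 147.0]
ee_rot: [0.707, 0.016, -0.018, -0.706]
contact_force: [0.3, 0.2, -3.9]
finger_gap: 59.2
```

```bash
python3 w.py 554.4 143.9 72.4 92.9
```

```text
tcp [554.2 144.1 147. ] gap 59.2 F [ 0.3  0.2 -3.9] t 23.62
jaw now 92.8 togo shift [ 0.4 74.6 -0.1] turn [ 0.08 -0.14 -0.12] q7 [-0.36  1.32]
```

Request:
carry_out --deltas "0 0.012 0 0 0 0 1;0 0.014 0 0 0 0 1;0 0.014 0 0 0 0 1;0 0.014 0 0 0 0 1;0 0.008 0 0 0 0 1;0 0 0 0 0 0 1"

```text
t: 24.38
tcp_pos: [554.4, 144.2, 80.1]
ee_rot: [0.707, 0.016, -0.018, -0.706]
contact_force: [0.3, -0.1, -4.6]
finger_gap: 59.3
```

```bash
python3 w.py 554.4 143.9 72.4 92.9
```

```text
tcp [554.4 144.2  80.1] gap 59.3 F [ 0.3 -0.1 -4.6] t 24.38
jaw now 92.8 togo shift [-0.   7.7 -0.2] turn [ 0.08 -0.14 -0.13] q7 [-0.36  1.32]
```

Request:
carry_out --deltas "0 0.002 0 0 0 0 1;0 0.002 0 0 0 0 1;0 0.001 0 0 0 0 1;0 0.001 0 0 0 0 1;0 0 0 0 0 0 1"

```text
t: 25.0
tcp_pos: [555.7, 144.5, 75.1]
ee_rot: [0.707, 0.017, -0.017, -0.707]
contact_force: [0.7, -1.1, -4.7]
finger_gap: 59.1
```

Request:
carry_out --deltas "0 0.001 0 0 0 0 1;0 0.001 0 0 0 0 1;0 0.001 0 0 0 0 1;0 0 0 0 0 0 1"

```text
t: 25.5
tcp_pos: [556.0, 144.5, 72.5]
ee_rot: [0.707, 0.018, -0.016, -0.707]
contact_force: [1.2, 0.0, -4.0]
finger_gap: 59.3
```

Request:
carry_out --deltas "0 0.001 0 0 0 0 1;0 0.001 0 0 0 0 1;0 0.001 0 0 0 0 1"

```text
t: 25.88
tcp_pos: [556.0, 144.5, 72.5]
ee_rot: [0.707, 0.017, -0.017, -0.707]
contact_force: [-2.4, -1.2, 4.2]
finger_gap: 59.3
```

Request:
carry_out --deltas "0 0 0 0 0 0 0.4;0 0 0 0 0 0 0.2;0 0 0 0 0 0 0;0 0 0 0 0 0 0;0 -0.02 0 0 0 0 0;0 -0.03 0 0 0 0 0;0 -0.035 0 0 0 0 0;0 0 0 0 0 0 0"

```text
t: 26.88
tcp_pos: [558.1, 145.1, 160.3]
ee_rot: [-0.707, -0.019, 0.015, 0.707]
contact_force: [0.3, -0.2, -0.9]
finger_gap: 85.3
```

Request:
carry_out --deltas "0 -0.03 0 0 0 0 0;0 -0.035 0 0 0 0 0;0 -0.02 0 0 0 0 0;0 0 0 0 0 0 0"

```text
t: 27.38
tcp_pos: [555.7, 144.6, 244.2]
ee_rot: [0.707, 0.017, -0.017, -0.707]
contact_force: [1.2, -0.5, -0.7]
finger_gap: 85.4
```

```bash
python3 w.py 547.1 295 240 92.9;python3 - <<'E'
from station import *
from h import *
g=get_image("scene"); t=get_image("top"); pickle.dump(t,open("pics/top5.pkl","wb"))
u=lambda f:cv2.resize(f[:,:,::-1],(400,400),interpolation=0)
cv2.imwrite("pics/c5.png",cv2.hconcat([u(g["frame"][170:330,310:470]),u(t["frame"][150:310,60:220])]))
E
```

```text
tcp [555.7 144.6 244.2] gap 85.4 F [ 1.2 -0.5 -0.7] t 27.38
jaw now 92.8 togo shift [ -1.4   4.1 150.6] turn [ 0.04 -0.15  0.  ] q7 [-0.37  1.31]
```

View pics/c5.png

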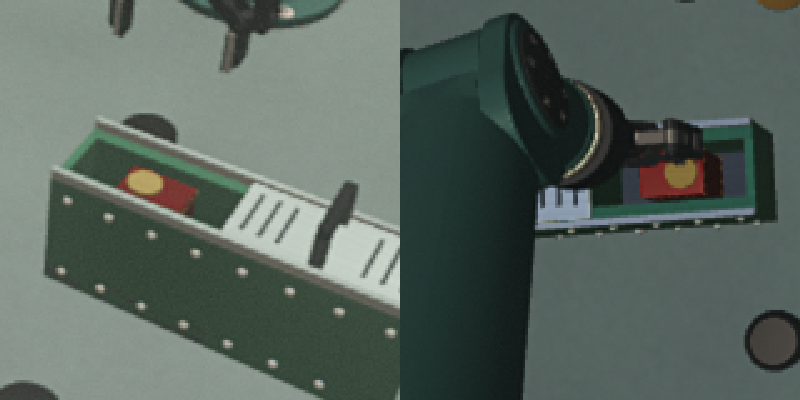

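Request:
carry_out --deltas "0 -0.001 0.035 0 0 0 0;0 0 0.04 0 0 0 0;0 0 0.04 0 0 0 0;0 0 0.032 0 0 0 0;0 0 0 0 0 0 0;0 0 0 0 0 0 0"

```text
t: 28.22
tcp_pos: [542.6, 290.3, 231.3]
ee_rot: [0.711, 0.009, -0.023, -0.703]
contact_force: [0.4, -0.6, -0.8]
finger_gap: 85.5
```

```bash
python3 w.py 546.5 295 141 92.9
```

```text
tcp [542.6 290.3 231.3] gap 85.5 F [ 0.4 -0.6 -0.8] t 28.23
jaw now 92.6 togo shift [ 5.9 90.2  5.5] turn [ 0.65 -0.35 -1.17] q7 [-0.59  1.07]
```

Request:
carry_out --deltas "0.005 0 0.004 0.6 -0.3 -1.1 0;0 0.03 0 0 0 0 0;0 0.03 0 0 0 0 0;0 0.025 0 0 0 0 0;0 0 0 0 0 0 0"

```text
t: 28.85
tcp_pos: [550.7, 287.4, 144.1]
ee_rot: [0.708, 0.016, -0.013, -0.706]
contact_force: [-0.2, -0.2, 0.2]
finger_gap: 85.8
```

```bash
python3 w.py 546.5 295 141 92.9
```

```text
tcp [550.7 287.4 144.1] gap 85.8 F [-0.2 -0.2  0.2] t 28.85
jaw now 92.3 togo shift [-3.9  3.1  7.8] turn [ 0.12 -0.58  0.22] q7 [-0.58  1.08]
```

Request:
carry_out --deltas "-0.002 0.002 0.007 0 -0.5 0 0;0 0 0 0 0 0 0;0 0 0 0 0 0 0.5;0 0 0 0 0 0 1;0 0 0 0 0 0 1;0 0 0 0 0 0 1;0 0 0 0 0 0 1;0 0 0 0 0 0 1"

```text
t: 29.85
tcp_pos: [551.1, 295.2, 146.4]
ee_rot: [-0.706, -0.021, 0.014, 0.707]
contact_force: [0.0, -0.2, 0.9]
finger_gap: 10.1
```

```bash
python3 w.py 553.8 143.9 141 92.9
```

```text
tcp [551.1 295.2 146.4] gap 10.1 F [ 0.  -0.2  0.9] t 29.85
jaw now 92.8 togo shift [  -4.8    5.2 -151.3] turn [-0.07 -0.07  0.62] q7 [-0.59  1.07]
```

Request:
carry_out --deltas "0 0 -0.015 0 0 0 1;0 0 -0.022 0 0 0 1;0 0 -0.025 0 0 0 1;0 0 -0.025 0 0 0 1;0 0 -0.025 0 0 0 1;0 0 -0.02 0 0 0 1;0 0 0 0 0 0 1"

```text
t: 30.72
tcp_pos: [558.6, 155.2, 146.4]
ee_rot: [-0.705, -0.021, 0.011, 0.709]
contact_force: [1.8, -3.4, -0.0]
finger_gap: 10.6
```

```bash
python3 w.py 553.8 143.9 141 92.9
```

```text
tcp [558.6 155.2 146.4] gap 10.6 F [ 1.8 -3.4 -0. ] t 30.73
jaw now 92.6 togo shift [ -5.4   5.3 -11.1] turn [-0.29 -0.25  0.83] q7 [-0.36  1.28]
```

Request:
carry_out --deltas "0 0 -0.005 0 0 0 1;0 0 -0.004 0 0 0 1;0 0 -0.003 0 0 0 1;0 0 -0.003 0 0 0 1;0 0 -0.003 0 0 0 1;0 0 -0.003 0 0 0 1"

```text
t: 31.48
tcp_pos: [559.3, 143.6, 146.4]
ee_rot: [-0.701, -0.024, 0.013, 0.713]
contact_force: [1.2, 7.2, -2.2]
finger_gap: 10.6
```

```bash
python3 w.py 553.8 143.9 141 92.9
```

```text
tcp [559.3 143.6 146.4] gap 10.6 F [ 1.2  7.2 -2.2] t 31.48
jaw now 93.0 togo shift [-5.6  5.3  0.5] turn [-0.91  0.14  0.95] q7 [-0.32  1.32]
```

Request:
carry_out --deltas "0 0 -0.004 0 0 0 1;0 0 -0.005 0 0 0 1;0 0 -0.005 0 0 0 1"

```text
t: 31.85
tcp_pos: [559.3, 143.7, 146.4]
ee_rot: [-0.695, -0.027, 0.015, 0.718]
contact_force: [-0.1, 9.8, -1.7]
finger_gap: 10.7
```

Request:
carry_out --deltas "0 0 -0.001 0 0 0 0;0 0 0 0 0 0 0;0 0 0 0 0 0 0;0 0 0 0 0 0 0;0 -0.03 0 0 0 0 0;0 -0.035 0 0 0 0 0;0 -0.035 0 0 0 0 0;0 0 0 0 0 0 0"

```text
t: 32.85
tcp_pos: [555.9, 134.6, 247.7]
ee_rot: [-0.698, -0.023, 0.015, 0.716]
contact_force: [-0.1, 0.2, -0.9]
finger_gap: 85.1
```

Request:
carry_out --deltas "0 -0.01 0.04 0 0 0 0;0 -0.01 0.05 0 0 0 0;0 -0.01 0.05 0 0 0 0;0 0 0.05 0 0 0 0;0 0 0.05 0 0 0 0;0 0 0 0 0 0 0"

```text
t: 33.6
tcp_pos: [540.8, 375.5, 277.0]
ee_rot: [-0.7, -0.017, 0.016, 0.714]
contact_force: [0.1, -0.4, 0.0]
finger_gap: 85.5
```

```bash
python3 - <<'E'
from station import *
from h import *
st=state(); print(st["tcp_pos"],st["contact_force"])
g=get_image("scene"); t=get_image("top")
u=lambda f,s:cv2.resize(f[:,:,::-1],s,interpolation=2)
cv2.imwrite("pics/c6.png",cv2.hconcat([u(g["frame"],(400,300)),u(t["frame"],(400,300))]))
cv2.imwrite("pics/c6.png",cv2.vconcat([cv2.imread("pics/c6.png"),cv2.hconcat([u(g["frame"][190:310,310:470],(400,300)),u(t["frame"][170:290,70:230],(400,300))])]))
for y in(-78,78): print(y,"top crop",((proj(t,[*chest(0,y),125])[0]-[70,170])*2.5+[400,300]).round(1),"scene crop",((proj(g,[*chest(0,y),125])[0]-[310,190])*2.5+[0,300]).round(1))
E
```

```text
[540.76486308 375.49803351 277.04866251] [ 0.11586835 -0.39708729  0.04187536]
-78 top crop [727. 415.] scene crop [ 72.7 393.2]
78 top crop [559.  426.6] scene crop [238.7 457.5]
```

View pics/c6.png

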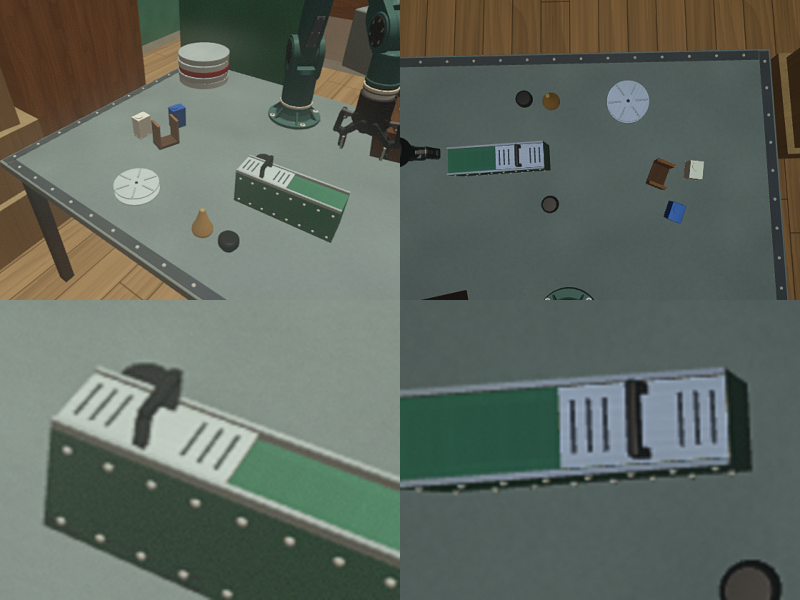

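The door's edges lie at (727, 415) and (559, 427) in the top crop, where a fully shut door should be. The reel, spout cover and both knobs have not moved, and the arm is clear, so I'm handing in.

```bash
python3 -c "
from station import *
print(close_job())"
```

```text
the job is handed in; nothing more can be done
None
```

The job is done and handed in at about 34 s of the 72 s allowed; the hand-in gave no verdict.

- **Door open:** I slid it until it stopped moving and the resisting force rose, which showed it was at its stop.
- **Tin:** I took the dark red tin from its stand by the broad faces and stood it on the cart. I then gripped it by the narrow faces and lowered it in small steps until it rested on the well floor, where the force turned from about -4 N to +4 N. Only then did I let go. A picture afterwards showed it upright, below the rim.
- **Door shut:** I slid it back 151.6 mm to its stop, where it held against 9.8 N, then released it and moved the arm clear.

**Last checks:** In the final picture the door's ends are where a fully shut door should be. By eye, the reel, spout cover and both knobs are where they started. No check failed outright.

**Small disagreements:**
- **Tin in the gripper:** before lowering, the two views differed by 1 to 2 pixels on where the tin's bottom edge was. It still went in without any contact force.
- **Second grip on the bar:** it sat about 5 mm higher than the first but held.

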